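Snap the reel's bail over and hold the reel upright for the mechanic

TASK

The spinning reel on the service stand has tipped over towards you. While it still rests tipped on its fork, flip its wire bail forward and down over centre until it snaps fully open; then swing the reel up until it stands upright, gripping it firmly by the gear housing and clear of rotor, spool and bail, so that the mechanic can take the spool off. Finish while still holding it upright and steady (let go, it would tip over), and leave the other things on the bench where they are.

Things in the scene. Friction and masses are not known exactly. Their poses are not given: they have to be found in the camera images.
- stand: fixed reel service stand: rail 340 x 90 x 14 mm, two bearing uprights (126 high, at y = -140 and +140), fork of two prongs with rubber pads (tops 127 high, near y = -16). Origin: centre of underside, 3 mm above the table. x across the rail, y along it, z up. A 350 mm rod stub lies in the bearings along y, its axis 100 mm above the origin; the reel on it has its spool towards +y
- rod_axis (a point): point on the rod's axis, midway between the uprights, 100 mm above the stand's origin, axes as the stand's. Rod and reel turn about the stand's y axis through this point
- reel (a joint): tilt of rod and reel about the rod's axis, rad: 0 = upright above the rod, positive = top tipped towards the stand's -x (the robot's side); +0.50 = resting on the fork, as it starts; -0.50 = on the fork's other prong. Turns freely and falls to either side by its own weight (about 0.6 kg in all, centre of mass about 60 mm off the axis)
- housing: grey gear housing of the reel, origin at its centre. Axes turn with the reel: x across, y forward to the spool, z away from the rod, whose axis lies 75 mm below; 26 mm behind the stand's middle. Housing 58 mm long (y), 44 high (z), 40 wide (x) over flat round side covers (radius 21 about its centre), free for gripping. Behind: tail cap 14 mm long. Below: stem 12 mm thick (x), 27 long (y)
- rotor (a joint): angle at which the rotor (with spool and bail) has stopped about the spool axis, rad; stiff, 0.45 N m. 0 = hoop of the shut bail straight away from the rod, pivot line along the reel's x; positive turns the hoop from the reel's z towards its x
- rotor_front (a point): centre of the drag knob's front face, on the spool axis, 75 mm from the rod's axis, 83 mm ahead of the stand's middle (along y), 28 mm ahead of the bail's pivot line. Axes turn with the rotor: y forward, z towards the shut bail's side. Drag knob radius 13.5, 17 long; spool lip radius 30, its front face 17 behind this point; rotor cup radius 34, from 42 to 76 behind it, with arms at both sides out to 40 from the axis
- bail (a joint): bail angle, rad: 0 = shut (hoop points forward and 50 degrees up), grows as the hoop swings forward and down past the spool's front, 0.87 = straight ahead (dead centre), 1.92 = fully open at its stop, below. A snap spring (0.09 N m shut, 0.10 open) drives it from dead centre to either stop: about 3.5 N on the hoop's middle along the rotor's -z starts it
- bail_top (a point): middle of the bail wire: a half circle of 4.4 mm steel wire, radius 44 mm about the pivot line. Shut, this point lies 28 mm ahead of the pivot line (level with rotor_front) and 34 mm off the spool axis on the rotor's z side
- gear: white nylon gear wheel, 48 mm across, 9 mm high, flat on the mat on the robot's side of the stand; bystander, origin at the centre of its underside
- crank: the reel's crank, taken off: 90 mm aluminium arm with a black paddle grip, 26 mm high, lying beyond the stand; bystander, origin under the arm's middle
- tweezers: steel tweezers, 140 mm long, 8 mm high, lying beyond the stand; bystander, origin near the middle of the underside
- dish: white ceramic dish, 110 mm across, 38 mm high; bystander, origin at the centre of its underside
- oil_bottle: white plastic oil bottle with a thin spout, 52 mm across, 150 mm high, standing; bystander, origin at the centre of its underside
- side_cover: round black side cover, 84 mm across, 16 mm high; bystander, origin at the centre of its underside
- line_spool: spool of line, 68 mm across, 50 mm high, standing on its flange; bystander, origin at the centre of its underside
- brush: old toothbrush, 190 mm long, 15 mm high, lying; bystander, origin near the middle of its underside

How it is judged:
On the way, in this order (a step that is already met when the one before it is completed fails the run):
1. the bail has snapped fully open while the reel still rests tipped over on the fork (value of joint bail above 1.75 rad and value of joint reel above 0.38 rad), for 0.2 s.
2. the reel stands upright, gripped by the fingers (value of joint reel between -0.14 and 0.14 rad and contact force between the fingers and housing above 3 N), for 0.3 s.
At the end, for the whole second after the job is handed in: The reel is held upright (within 0.14 rad, 8 degrees) and still by the fingers gripping its gear housing with at least 3 N, nothing of the arm touches rotor, spool or bail, and the bail is fully open (joint above 1.75 rad) (all of step 2 and velocity of joint reel between -0.1 and 0.1 rad/s and value of joint bail above 1.75 rad and contact force between the arm and rotor below 0.5 N); the arm keeps its last pose, push and grip.
It fails at once if a bystander is pushed away by more than 30 mm (distance of any of gear, crank, tweezers, dish, oil_bottle, side_cover, line_spool, brush from where it was at the start of the episode above 0.03 m).
It fails at once if the oil bottle is knocked over (angle between oil_bottle's own z axis and vertical above 0.5 rad).
It also fails if it takes over 42 s, if anything falls off the work surface, if the arm or the gripper's body presses on something with over 40 N, if the wrist force passes 120 N, or if a joint passes its speed limit or range.

ROBOT

A 6-joint arm with a two-finger parallel gripper is mounted at the origin on the work surface. World frame = base frame: x ahead of the robot, y to its left, z up, the work surface at z = 0. Lengths are in m, angles in rad, forces in N, time in s.
With the tool pointing down it reaches from about 0.25 to 0.775 m from the base axis. Payload 4 kg.
Tool frame: the origin (TCP) lies midway between the tips of the shut fingers; the grasp point (between the pads) lies 19 mm behind it; z points along the fingers, y is the line along which they close (so a half turn about z gives the same grasp; the last joint's range is limited). The gripper opens to 94 mm and grips with 3 to 60 N. Pads are 16 mm wide; open, the fingers measure 119 mm over their backs; the gripper's body (75 mm by 177 mm) begins 78 mm behind the grasp point.
Start: joints at [-1.401, 0.087, 1.371, -0, 1.684, -0.103], TCP at [0.148, -0.53, 0.206] pointing down, gripper open.
Joint ranges: [-3.1, 3.1], [-0.76, 2.03], [0.27, 2.55], [-1.08, 4.22], [0.17, 2.65], [-2.57, 2.57]. Speed limits (rad/s): [2.79, 2.79, 3.14, 3.14, 3.14, 3.14].

INTERFACE

Orientations are given as [roll, pitch, yaw] about the fixed x, y, z axes, in that order (R = Rz(yaw) Ry(pitch) Rx(roll)).
In Python, from station import * gives the robot as it stands. The module is installed in compiled form; this text tells all that it offers.
- The arm moves only by the tool carry_out, never from a script. Its argument "steps" is a list that holds one entry, the list of rows, each a list of 7 numbers: the shift along the tool's x, y, z in cm, then the turn, a rotation vector about the tool's x, y, z in degrees, then the finger opening in cm, from 0 to 9.4. In form: [[[dx, dy, dz, wx, wy, wz, hand], ...]]. A call has 1 to 20 rows; each row shifts and turns the commanded pose from where the row before left it, along the tool's axes as they then stand; what a row does not reach is not made up. A row lasts 1/10 s, in which the tool goes at most 50 mm and 8.59 degrees, less where a joint would pass 70% of its speed; a pose out of reach is approached as far as the arm can. A call with a gripper value outside its range is refused whole. The fingers move at their own pace and stop on an object; the grip force is fixed at half the most. Time passes only in rows, so rows that do not move let the fingers close. It gives the time, the measured TCP pose, the force, the opening and the grip force at its end, in the units of the state.
- observe(): the state, without advancing time (a new reading comes with each control period).
- read_camera(name): name is "side" or "top"; returns the picture (420x560x3 uint8, red, green, blue); there is no depth.
- camera_info(name): a dict with "mtx" (3x3 intrinsics, pixels), "R" (3x3) and "t" (3): a world point X has camera coordinates R X + t. Camera axes: x right, y down, z forward; pixel columns grow to the right and rows downward; lengths in m; the calibration is good to about 2 mm. A picture is of the moment at which its call begins. camera_info takes no time and is no camera call.
- job_done(): hands the job in; it is judged then, once.
Trained networks look in the newest picture that a camera, given by its name, has taken for a name from the list of things; names that differ only in an ending like _2 or _b are one class to them, and where a whole thing is asked for, a point or a joint stands for the part that bears it (a point fixed in the world has none). Each returns a list of dicts, best first, with "p" (0 to 1); they miss things now and then, are a little off and sometimes report something else, mostly with a low value. They report only what shows in the picture. A call takes as long as a camera call.
- spot_in(query, camera): "at" ([column, row] in pixels, amid what is visible of it).
- place_of(query, camera): "at" ([column, row] in pixels: a listed point, or the origin of a listed thing).
The state is a dict: "clock": time; "joint_pos": joint angles; "joint_vel": joint speeds; "tau": joint torques, N m; "ee_pos": TCP position; "orientation": TCP orientation; "contact_force": force on the tool from outside, world axes, zero at the start; "torque": the same for the moment, N m; "gripper_width": finger opening in m; "finger_force": force on a finger pad.
Only numpy, scipy, OpenCV 4.12 (cv2) and the standard library are available. Lean on these libraries where they do the work, as an engineer would, in place of code of your own. Each camera call takes 0.05 s, during which the arm holds its last target. There are 200 camera calls.

## Working session

There is one attempt and no reset: what is moved stays moved. The work goes in short steps, Python scripts to look and compute and a tool call to move; the robot and the scene stay as the last step left them, time stands still between calls to the robot, and variables do not carry over. Pictures are saved under pics/ and viewed, at most 10 in all, crops included, and the job is handed in when it is done.

Besides the shell and the picture viewer there is one more tool, called after "Emit:" as name(argument=value, ...), one argument or row to a line, values as JSON. carry_out: Moves the arm, as the interface text tells. Its arguments: {"type":"object","properties":{"steps":{"type":"array"}},"required":["steps"]}

```bash
mkdir -p pics; cat > h.py <<'E'
from station import *
import numpy as np, cv2
from scipy.spatial.transform import Rotation as Ro
def tri(q, fn=None, show=True):
    fn=fn or place_of; rows=[];o={}
    for c in ("side","top"):
        r=fn(q,c); i=camera_info(c); K,R,t=[np.array(i[k]) for k in("mtx","R","t")]
        if not r: print(q,c,"none"); continue
        o[c]=(np.round(r[0]["at"]),round(r[0]["p"],2))
        P=K@np.c_[R,t]; u,v=r[0]["at"]; rows+=[u*P[2]-P[0],v*P[2]-P[1]]
    if len(rows)<4: print(q,o); return None
    A=np.array(rows); A/=np.linalg.norm(A[:,:3],axis=1)[:,None]
    X=np.linalg.lstsq(A[:,:3],-A[:,3],rcond=None)[0]
    if show: print(q,np.round(X,4),"res mm",np.round((A@np.r_[X,1])*1000,1),o)
    return X
E
python3 - <<'E'
from h import *
a=read_camera("side");b=read_camera("top")
cv2.imwrite("pics/s0.png",a[:,:,::-1]);cv2.imwrite("pics/t0.png",b[:,:,::-1])
for q in ["stand","rod_axis","housing","rotor_front","bail_top","gear","oil_bottle","dish","crank","line_spool","side_cover","brush","tweezers"]: tri(q)
for c in("side","top"):
    i=camera_info(c);print(c,-np.array(i["R"]).T@i["t"])
print(observe())
E
```

```text
stand [ 0.5621 -0.0349  0.008 ] res mm [ 7.4  1.6 -1.1 -7.5] {'side': (array([283., 229.]), 0.84), 'top': (array([290., 232.]), 0.68)}
rod_axis [ 0.5652 -0.0351  0.1025] res mm [-2.4 -0.5  0.4  2.4] {'side': (array([280., 212.]), 0.75), 'top': (array([292., 231.]), 0.86)}
housing [ 0.513  -0.06    0.1733] res mm [ 3.   0.6 -0.4 -3. ] {'side': (array([299., 197.]), 0.77), 'top': (array([301., 246.]), 0.98)}
rotor_front [0.5514 0.0438 0.169 ] res mm [-7.4 -1.4  1.4  7.4] {'side': (array([274., 218.]), 0.91), 'top': (array([263., 234.]), 0.65)}
bail_top [0.5354 0.0513 0.2107] res mm [-1.  -0.2  0.2  1. ] {'side': (array([280., 213.]), 0.5), 'top': (array([259., 236.]), 0.66)}
gear [ 0.4662  0.0122 -0.0059] res mm [-3.4 -0.6  0.5  3.4] {'side': (array([301., 248.]), 0.5), 'top': (array([274., 269.]), 0.52)}
oil_bottle [ 0.7316 -0.6523 -1.0165] res mm [  95.5   44.2    8.4 -105.1] {'side': (array([300., 249.]), 0.69), 'top': (array([412., 204.]), 0.81)}
dish [0.4171 0.3015 0.0068] res mm [ 4.1  0.8 -0.5 -4.2] {'side': (array([290., 326.]), 0.88), 'top': (array([173., 281.]), 0.97)}
crank 
[... 750 characters left out ...]
361843]
{'clock': 1.4, 'joint_pos': array([-1.40108369e+00,  8.72026629e-02,  1.37068364e+00,  2.49331346e-05,
        1.68363614e+00, -1.03104143e-01]), 'joint_vel': array([ 0.00060241,  0.00091769,  0.0011084 , -0.00067789,  0.0015769 ,
       -0.00015541]), 'tau': array([-8.32421756e-05, -3.40039659e+01, -3.02590156e+01,  7.17918249e-02,
        2.37511093e-02, -1.46858952e-05]), 'ee_pos': array([ 0.14819884, -0.52967135,  0.20551273]), 'orientation': array([ 3.14152026e+00, -1.74163829e-05,  2.72819593e-01]), 'contact_force': array([-0.38415192,  0.39731112,  1.14532815]), 'torque': array([ 0.02772432, -0.02151012, -0.00984267]), 'finger_force': 0.0, 'gripper_width': 0.09405729011573569}
```

```bash
python3 - <<'E'
import cv2,numpy as np
a=cv2.imread("pics/s0.png")[140:300,190:360];b=cv2.imread("pics/t0.png")[165:305,200:370]
f=lambda x:cv2.resize(x,None,fx=4.7,fy=4.7,interpolation=cv2.INTER_CUBIC)
cv2.imwrite("pics/c1.png",cv2.resize(a,(637,600),interpolation=cv2.INTER_CUBIC));cv2.imwrite("pics/c2.png",cv2.resize(b,(728,600),interpolation=cv2.INTER_CUBIC))
E
```

```text
(no output)
```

View pics/c1.png

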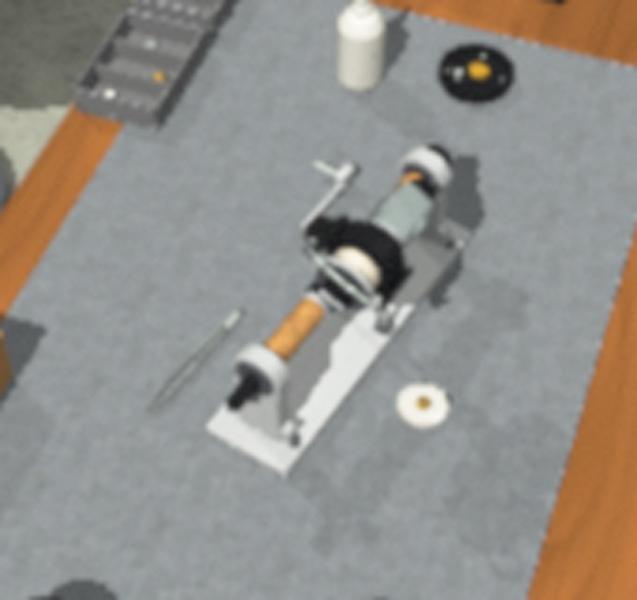

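View pics/c2.png

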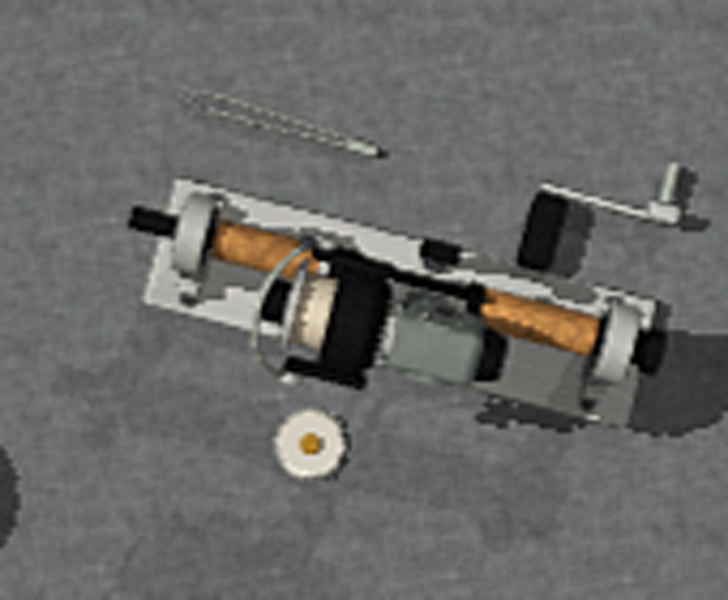

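View pics/t0.png

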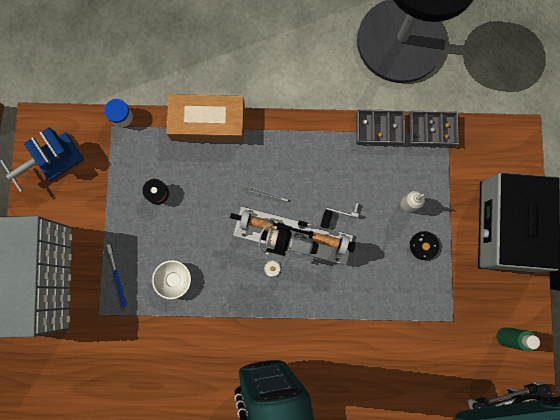

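```bash
cat >> h.py <<'E'
def proj(X,c):
    i=camera_info(c); K,R,t=[np.array(i[k]) for k in("mtx","R","t")]
    q=K@(R@np.asarray(X)+t); return q[:2]/q[2]
def frame(p): # stand x,y,yaw
    return Ro.from_euler("z",p[2]).as_matrix(), np.array([p[0],p[1],.103])
def reel(p,v,tilt): # reel coords (x,y along stand,z from rod) -> world
    S,o=frame(p); return o+S@Ro.from_euler("y",-tilt).as_matrix()@np.asarray(v,float)
def goal(Rt,pt,pr=True):
    s=observe(); R=Ro.from_euler("xyz",s["orientation"]).as_matrix()
    d=R.T@(pt-s["ee_pos"]); w=Ro.from_matrix(R.T@Rt).as_rotvec(degrees=True)
    print("shift cm",np.round(d*100,2),"turn deg",np.round(w,1)); return d,w
def toolR(p,a): # tool z along -(reel z tipped by a), tool x along stand y
    S,_=frame(p); z=-(S@np.array([-np.sin(a),0,np.cos(a)])); x=S[:,1]; return np.c_[x,np.cross(z,x),z]
E
python3 - <<'E'
from h import *
from scipy.optimize import least_squares
T=lambda u,v:(200+u/4.282,165+v/4.286)
s=lambda u,v:(190+u/3.747,140+v/3.75)
obs=[("top",T(132,217),lambda p:reel(p,(0,.175,0),0)),("top",T(662,355),lambda p:reel(p,(0,-.175,0),0)),
("top",T(175,180),lambda p:reel(p,(.045,.17,-.086),0)),("top",T(145,302),lambda p:reel(p,(-.045,.17,-.086),0)),
("side",s(207,427),lambda p:reel(p,(.045,.17,-.086),0)),("side",s(285,475),lambda p:reel(p,(-.045,.17,-.086),0)),("top",T(633,425),lambda p:reel(p,(-.045,-.17,-.086),0)),
("side",s(233,402),lambda p:reel(p,(0,.175,0),0))]
for q,f in [("rod_axis",lambda p:reel(p,(0,0,0),0)),("housing",lambda p:reel(p,(0,-.026,.075),.5)),("rotor_front",lambda p:reel(p,(0,.083,.075),.5)),
 ("bail_top",lambda p:reel(p,(.034*np.sin(p[3]),.083,.075+.034*np.cos(p[3])),.5))]:
    for c in("side","top"):
        r=place_of(q,c)
        if r: obs.append((c,tuple(r[0]["at"]),f))
fun=lambda p:np.concatenate([proj(f(p),c)-np.array(o) for c,o,f in obs])
r=least_squares(fun,[.565,-.035,-.25,0.],loss="soft_l1",x_scale=[.01,.01,.1,.3])
print(r.x);print(np.round(r.fun.reshape(-1,2),1))
print("cov",np.sqrt(np.diag(np.linalg.inv(r.jac.T@r.jac))))
p=r.x;np.save("p.npy",p)
print("bail",reel(p,(.034*np.sin(p[3]),.083,.075+.034*np.cos(p[3])),.5),"front",reel(p,(0,.083,.075),.5),"hous",reel(p,(0,-.026,.075),.5))
E
```

```text
[ 0.56031012 -0.04136022 -0.22727734  0.26760278]
[[ 1.3  0.5]
 [ 0.9 -0.6]
 [-0.9 -1. ]
 [-1.8  0.1]
 [-0.9 -0.5]
 [ 0.1 -1. ]
 [-2.   0.2]
 [ 1.  -0.8]
 [ 2.6 -0.9]
 [ 2.1  0.9]
 [-2.9  0.5]
 [-0.4 -1.2]
 [ 4.1  2. ]
 [-2.  -0. ]
 [ 0.2  1.3]
 [ 0.8 -0.4]]
cov [0.00117922 0.00135493 0.00786697 0.07568771]
bail [0.53635073 0.04937176 0.20190467] front [0.54397992 0.04760733 0.16881869] hous [ 0.51941942 -0.05858957  0.16881869]
```

```bash
python3 - <<'E'
from h import *
p=np.load("p.npy"); out=[]
for c,f,(r0,r1,c0,c1) in (("side","s0",(190,240,250,310)),("top","t0",(210,260,245,305))):
    im=cv2.imread(f"pics/{f}.png")[r0:r1,c0:c1]; k=6.6
    im=cv2.resize(im,None,fx=k,fy=k,interpolation=cv2.INTER_CUBIC); row=[im.copy()]
    for cols in [((-.3,(0,0,255)),(.27,(0,255,0))),]:
        for r,col in cols:
            th=np.linspace(-np.pi/2,np.pi/2,40); e=np.radians(50)
            pts=[]
            for t in th:
                X=.044*np.sin(t);f_=.044*np.cos(t);Y=.055+f_*np.cos(e);Z=f_*np.sin(e)
                w=reel(p,(X*np.cos(r)+Z*np.sin(r),Y,.075-X*np.sin(r)+Z*np.cos(r)),.5)
                q=proj(w,c); pts.append(((q[0]-c0+.5)*k,(q[1]-r0+.5)*k))
            cv2.polylines(im,[np.int32(pts)],False,col,1)
    out.append(np.hstack([row[0],im]))
m=np.vstack(out)[:, :]; cv2.imwrite("pics/o.png",cv2.resize(m,(720,600)) if m.shape[0]>600 else m); print(m.shape)
E
```

```text
(660, 792, 3)
```

View pics/o.png

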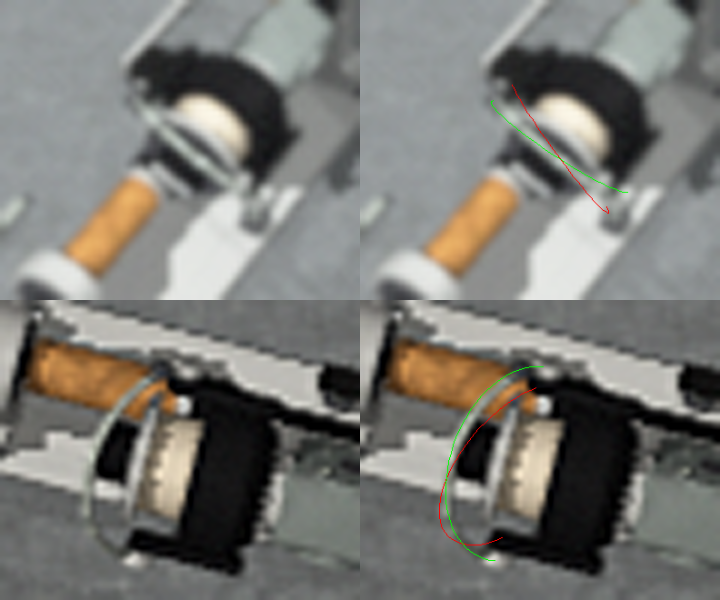

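```bash
python3 - <<'E'
from h import *
p=np.load("p.npy"); p[3]=.15; np.save("p.npy",p); r=.15
W=lambda y,z:reel(p,(z*np.sin(r),.083+y,.075+z*np.cos(r)),.5)
print(W(.002,.1)); R=toolR(p,.35); goal(R,W(.002,.1))
R0=Ro.from_euler("xyz",observe()["orientation"]).as_matrix()
print(R@np.array([0,0,1]))
E
```

```text
[0.51102261 0.05728226 0.26275596]
shift cm [ 50.76 -46.75  -5.73] turn deg [-18.1  10.7 -60.7]
[ 0.33407967 -0.07726369 -0.93937271]
```

Emit:
carry_out(
  steps=[
    [[0, 0, -3.5, 0, 0, 0, 0], [0, 0, -3.5, 0, 0, 0, 0], [0, 0, -3.5, 0, 0, 0, 0], [0, 0, -3.5, 0, 0, 0, 0], [3.4, -3.1, 0, 0, 0, 0, 0], [3.4, -3.1, 0, 0, 0, 0, 0], [3.4, -3.1, 0, 0, 0, 0, 0], [3.4, -3.1, 0, 0, 0, 0, 0], [3.4, -3.1, 0, 0, 0, 0, 0], [3.4, -3.1, 0, 0, 0, 0, 0], [3.4, -3.1, 0, 0, 0, 0, 0], [3.4, -3.1, 0, 0, 0, 0, 0], [3.4, -3.1, 0, 0, 0, 0, 0], [3.4, -3.1, 0, 0, 0, 0, 0], [3.4, -3.1, 0, 0, 0, 0, 0], [3.4, -3.1, 0, 0, 0, 0, 0], [3.4, -3.1, 0, 0, 0, 0, 0], [3.4, -3.1, 0, 0, 0, 0, 0], [3.4, -3.1, 0, 0, 0, 0, 0]],
  ],
)

```text
clock: 3.7
ee_pos: [0.5147, 0.0575, 0.3457]
orientation: [3.141, -0.001, 0.273]
contact_force: [0.9, -0.7, 0.8]
gripper_width: 0.0006
finger_force: 0.0
```

Emit:
carry_out(
  steps=[
    [[0, 0, 0, -2, 1.2, -6.7, 0], [0, 0, 0, -2, 1.2, -6.7, 0], [0, 0, 0, -2, 1.2, -6.7, 0], [0, 0, 0, -2, 1.2, -6.7, 0], [0, 0, 0, -2, 1.2, -6.7, 0], [0, 0, 0, -2, 1.2, -6.7, 0], [0, 0, 0, -2, 1.2, -6.7, 0], [0, 0, 0, -2, 1.2, -6.7, 0], [0, 0, 0, -2, 1.2, -6.8, 0]],
  ],
)

```text
clock: 4.6
ee_pos: [0.5139, 0.0558, 0.3456]
orientation: [2.79, -0.001, 1.344]
contact_force: [-0.8, 1.0, -0.1]
gripper_width: 0.0002
finger_force: 0.0
```

```bash
python3 - <<'E'
from h import *
p=np.load("p.npy");r=.15
W=lambda y,z:reel(p,(z*np.sin(r),.083+y,.075+z*np.cos(r)),.5)
R=toolR(p,.35); goal(R,W(.002,.06)); s=observe(); print(s["clock"],s["joint_pos"],s["contact_force"],s["gripper_width"])
E
```

```text
shift cm [ 0.06 -3.15 11.68] turn deg [ 0.1 -0.1 -0. ]
4.6 [ 0.06497103 -0.22902167  1.43350647 -0.0979227   1.5991778   0.27253591] [-0.78072148  0.99232724 -0.09031216] 0.0002247900516292814
```

Emit:
carry_out(
  steps=[
    [[0, -0.7, 2.4, 0, 0, 0, 0], [0, -0.7, 2.4, 0, 0, 0, 0], [0, -0.7, 2.4, 0, 0, 0, 0], [0, -0.7, 2.4, 0, 0, 0, 0], [0.1, -0.35, 2.1, 0, 0, 0, 0], [0, 0, 0, 0, 0, 0, 0]],
  ],
)

```text
clock: 5.2
ee_pos: [0.5225, 0.0542, 0.2204]
orientation: [2.8, -0.0, 1.338]
contact_force: [0.1, -0.1, -0.8]
gripper_width: 0.0004
finger_force: 0.0
```

```bash
python3 - <<'E'
from h import *
p=np.load("p.npy");r=.15
W=lambda y,z:reel(p,(z*np.sin(r),.083+y,.075+z*np.cos(r)),.5)
R=toolR(p,.35); goal(R,W(.002,.06))
out=[]
for c,(r0,r1,c0,c1) in (("side",(180,240,240,320)),("top",(200,260,225,305))):
    im=read_camera(c)[r0:r1,c0:c1,::-1].copy(); k=5
    im=cv2.resize(im,None,fx=k,fy=k,interpolation=cv2.INTER_CUBIC)
    for X,col in ((W(0,.034),(0,0,255)),(W(0,0),(0,255,0)),(observe()["ee_pos"],(255,0,0))):
        q=proj(X,c); cv2.circle(im,(int((q[0]-c0+.5)*k),int((q[1]-r0+.5)*k)),3,col,-1)
    out.append(im)
cv2.imwrite("pics/o2.png",np.hstack(out))
E
```

```text
shift cm [ 0.04  0.33 -0.39] turn deg [-0.5  0.1 -0.3]
```

View pics/o2.png

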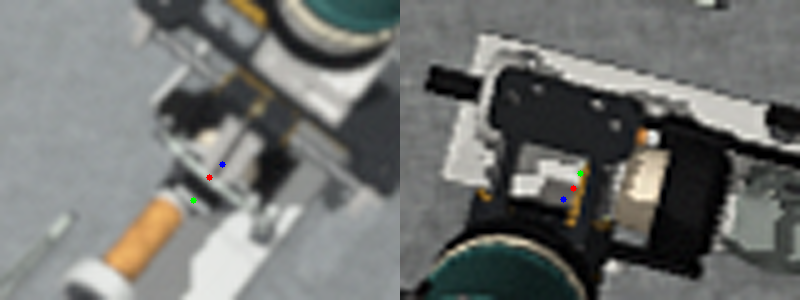

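Emit:
carry_out(
  steps=[
    [[0, 0.3, 0, 0, 0, 0, 0], [0, 0, 0.9, 0, 0, 0, 0], [0, 0, 0.9, 0, 0, 0, 0], [0.2, 0, 0.4, 0, 0, 0, 0], [0.2, 0, 0.4, 0, 0, 0, 0], [0, 0, 0, 0, 0, 0, 0]],
  ],
)

```text
clock: 5.9
ee_pos: [0.5367, 0.0562, 0.2011]
orientation: [2.793, -0.003, 1.339]
contact_force: [-1.9, 1.4, 2.3]
gripper_width: -0.0
finger_force: 1.3
```

Emit:
carry_out(
  steps=[
    [[0.4, 0, 0.5, 0, 0, 0, 0], [0.3, 0, 0.5, 0, 0, 0, 0], [0.2, 0, 0.5, 0, 0, 0, 0], [0.2, 0, 0.5, 0, 0, 0, 0], [0, 0, 0, 0, 0, 0, 0]],
  ],
)

```text
clock: 6.4
ee_pos: [0.5458, 0.0645, 0.181]
orientation: [2.794, -0.001, 1.339]
contact_force: [0.5, 1.3, 0.3]
gripper_width: 0.0003
finger_force: 0.4
```

```bash
python3 - <<'E'
from h import *
p=np.load("p.npy");r=.15
W=lambda y,z:reel(p,(z*np.sin(r),.083+y,.075+z*np.cos(r)),.5)
R=toolR(p,.35); goal(R,W(.016,.01)); print(observe()["contact_force"])
read_camera("side");read_camera("top"); tri("bail_top");tri("rotor_front");tri("housing")
E
```

```text
shift cm [-0.09 -0.22  0.22] turn deg [-0.1  0.1 -0.3]
[0.52198979 1.3080136  0.33152278]
bail_top top none
bail_top {'side': (array([277., 222.]), 0.46)}
rotor_front top none
rotor_front {'side': (array([273., 222.]), 0.71)}
housing side none
housing {'top': (array([305., 247.]), 0.94)}
```

Emit:
carry_out(
  steps=[
    [[0.1, 0, 0.5, 0, 0, 0, 0], [0.1, 0, 0.5, 0, 0, 0, 0], [0, 0, 0.5, 0, 0, 0, 0], [0, 0, 0.5, 0, 0, 0, 0], [0, 0, 0.4, 0, 0, 0, 0], [0, 0, 0, 0, 0, 0, 0], [0, 0, 0, 0, 0, 0, 0]],
  ],
)

```text
clock: 7.5
ee_pos: [0.5545, 0.0649, 0.1599]
orientation: [2.792, -0.002, 1.339]
contact_force: [-0.6, 0.5, -0.3]
gripper_width: 0.001
finger_force: 0.0
```

```bash
python3 - <<'E'
from h import *
p=np.load("p.npy");r=.15
W=lambda y,z:reel(p,(z*np.sin(r),.083+y,.075+z*np.cos(r)),.5)
R=toolR(p,.35); goal(R,W(.018,-.01))
read_camera("top"); out=[]
for c,(r0,r1,c0,c1) in (("side",(180,240,240,320)),):
    im=read_camera(c)[r0:r1,c0:c1,::-1].copy(); k=8
    im=cv2.resize(im,None,fx=k,fy=k,interpolation=cv2.INTER_CUBIC)
    out.append(im)
cv2.imwrite("pics/o3.png",np.hstack(out)); tri("bail_top")
e=np.radians(-60); print("open would be",proj(W(-.028+.044*np.cos(e),.044*np.sin(e)),"side"),"ahead",proj(W(.016,0),"side"))
E
```

```text
shift cm [-0.12 -0.29 -0.06] turn deg [-0.  -0.  -0.3]
bail_top [0.5569 0.036  0.1279] res mm [ 3.6  0.8 -0.6 -3.7] {'side': (array([277., 224.]), 0.47), 'top': (array([265., 230.]), 0.58)}
open would be [275.74202519 223.40227869] ahead [275.47796177 223.04836139]
```

View pics/o3.png

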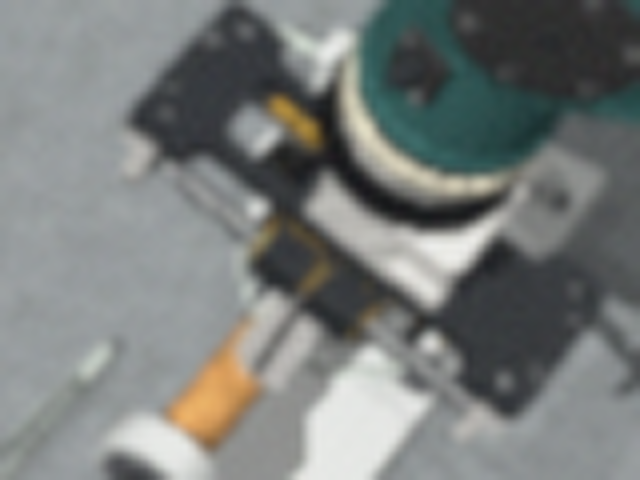

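Emit:
carry_out(
  steps=[
    [[0.2, 0, -1, 0, 0, 0, 0], [0, 0, -3, 0, 0, 0, 0], [0, 0, -4, 0, 0, 0, 0], [0, 0, -4, 0, 0, 0, 0], [0, 0, -3, 0, 0, 0, 0], [-3, 0, 0, 0, 0, 0, 9.4], [-4, 0, 0, 0, 0, 0, 9.4], [-4, 0, 0, 0, 0, 0, 9.4], [-2, 0, 0, 0, 0, 0, 9.4], [0, 0, 0, 0, 0, 0, 9.4]],
  ],
)

```text
clock: 8.7
ee_pos: [0.4744, -0.0503, 0.3019]
orientation: [2.79, -0.002, 1.334]
contact_force: [0.2, -0.1, -0.2]
gripper_width: 0.0372
finger_force: 0.0
```

```bash
python3 - <<'E'
from h import *
p=np.load("p.npy")
im=read_camera("side")[180:240,240:320,::-1]; a=cv2.resize(im,None,fx=5,fy=5,interpolation=cv2.INTER_CUBIC)
im=read_camera("top")[200:260,245:325,::-1]; b=cv2.resize(im,None,fx=5,fy=5,interpolation=cv2.INTER_CUBIC)
cv2.imwrite("pics/o4.png",np.hstack([a,b]))
for q in("bail_top","rotor_front","housing"): tri(q)
R=toolR(p,.5); print(observe()["clock"],observe()["ee_pos"])
goal(R,reel(p,(0,-.030,.17),.5)); goal(R,reel(p,(0,-.030,.06),.5))
E
```

```text
bail_top [0.5599 0.0344 0.1436] res mm [ 2.3  0.5 -0.4 -2.3] {'side': (array([276., 220.]), 0.52), 'top': (array([266., 229.]), 0.62)}
rotor_front [0.5529 0.038  0.1624] res mm [-5.1 -1.   0.9  5.1] {'side': (array([275., 218.]), 0.94), 'top': (array([265., 233.]), 0.94)}
housing top none
housing {'side': (array([303., 250.]), 0.54)}
9.1 [ 0.47521611 -0.0472337   0.3006428 ]
shift cm [-0.52 -1.65  4.55] turn deg [-8.6 -0.1 -0.2]
shift cm [-0.53  0.   15.43] turn deg [-8.6 -0.1 -0.2]
```

View pics/o4.png

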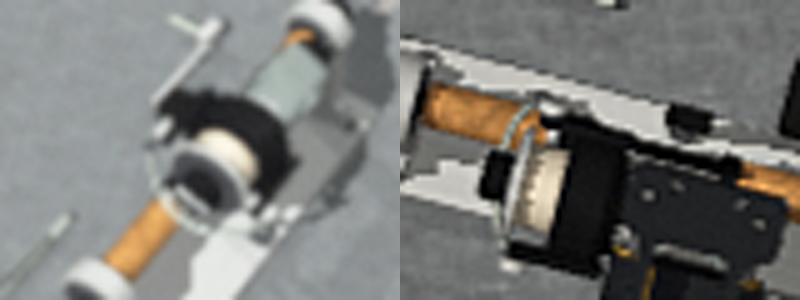

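Emit:
carry_out(
  steps=[
    [[-0.6, 0.4, 0, -4.3, 0, 0, 9.4], [0, 0, 0, -4.3, 0, 0, 9.4], [0, 0, 0, 0, 0, 0, 9.4]],
  ],
)

```text
clock: 9.4
ee_pos: [0.476, -0.054, 0.3009]
orientation: [2.643, -0.002, 1.34]
contact_force: [-1.1, 0.1, 0.3]
gripper_width: 0.0922
finger_force: 0.0
```

```bash
python3 - <<'E'
from h import *
p=np.load("p.npy"); R=toolR(p,.5); print(observe()["gripper_width"])
goal(R,reel(p,(.004,-.031,.15),.5)); goal(R,reel(p,(.004,-.031,.06),.5))
E
```

```text
0.09215937752667011
shift cm [ 0.02 -2.12  6.18] turn deg [-0.1 -0.  -0.3]
shift cm [ 1.000e-02 -2.100e+00  1.518e+01] turn deg [-0.1 -0.  -0.3]
```

Emit:
carry_out(
  steps=[
    [[0, -1.1, 2, 0, 0, 0, 9.4], [0, -1, 2, 0, 0, 0, 9.4], [0, 0, 2, 0, 0, 0, 9.4], [0, 0, 2, 0, 0, 0, 9.4], [0, 0, 2, 0, 0, 0, 9.4], [0, 0, 0, 0, 0, 0, 9.4]],
  ],
)

```text
clock: 10.0
ee_pos: [0.5053, -0.0609, 0.2005]
orientation: [2.65, -0.002, 1.339]
contact_force: [0.0, -0.0, -0.5]
gripper_width: 0.0942
finger_force: 0.0
```

Emit:
carry_out(
  steps=[
    [[0, 0, 1.3, 0, 0, 0, 9.4], [0, 0, 1.3, 0, 0, 0, 9.4], [0, 0, 1.3, 0, 0, 0, 9.4], [0, 0, 1.3, 0, 0, 0, 9.4], [0, 0, 0, 0, 0, 0, 9.4]],
  ],
)

```text
clock: 10.5
ee_pos: [0.5295, -0.0669, 0.1555]
orientation: [2.647, -0.002, 1.339]
contact_force: [-1.0, 0.4, 0.3]
gripper_width: 0.0941
finger_force: 0.0
```

```bash
python3 - <<'E'
from h import *
p=np.load("p.npy"); R=toolR(p,.5); print(observe()["contact_force"])
goal(R,reel(p,(.004,-.031,.06),.5))
im=read_camera("side")[170:250,260:350,::-1]; a=cv2.resize(im,None,fx=4.4,fy=4.4,interpolation=cv2.INTER_CUBIC)
im=read_camera("top")[205:285,245:335,::-1]; b=cv2.resize(im,None,fx=4.4,fy=4.4,interpolation=cv2.INTER_CUBIC)
cv2.imwrite("pics/o5.png",np.hstack([a,b]))
E
```

```text
[-1.03357926  0.39001334  0.30166783]
shift cm [ 0.09  0.01 -0.23] turn deg [-0.3  0.  -0.3]
```

View pics/o5.png

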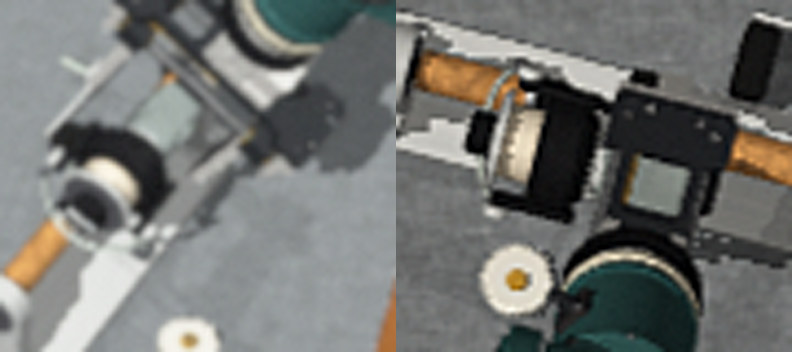

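Emit:
carry_out(
  steps=[
    [[0, 0, -0.2, 0, 0, 0, 5], [0, 0, 0, 0, 0, 0, 4.4], [0, 0, 0, 0, 0, 0, 4.4], [0, 0, 0, 0, 0, 0, 3.6], [0, 0, 0, 0, 0, 0, 3.6], [0, 0, 0, 0, 0, 0, 3.4], [0, 0, 0, 0, 0, 0, 3]],
  ],
)

```text
clock: 11.3
ee_pos: [0.528, -0.0665, 0.1591]
orientation: [2.646, -0.002, 1.339]
contact_force: [-1.9, -0.1, 0.4]
gripper_width: 0.0413
finger_force: 14.0
```

```bash
python3 - <<'E'
from h import *
p=np.load("p.npy"); s=observe(); print(s["contact_force"],s["torque"],s["gripper_width"],s["finger_force"])
S,o=frame(p); R=Ro.from_euler("xyz",s["orientation"]).as_matrix()
print("axis in tool cm",R.T@(o-s["ee_pos"])*100, "tilt", np.arctan2((S.T@R[:,2])[0],-(S.T@R[:,2])[2]))
E
```

```text
[-1.9349718  -0.10454938  0.35114103] [ 0.19708641  0.887322   -0.01822682] 0.04130012482274539 13.990124658039349
axis in tool cm [ 3.17598108 -0.42105641  6.16296108] tilt 0.4957847353390775
```

Emit:
carry_out(
  steps=[
    [[0, 0, 0, 0, 0, 0, 3], [0, 0.215, 0.01, 2, 0, 0, 3], [0, 0.215, 0.01, 2, 0, 0, 3], [0, 0.215, 0.01, 2, 0, 0, 3], [0, 0.215, 0.01, 2, 0, 0, 3], [0, 0, 0, 0, 0, 0, 3]],
  ],
)

```text
clock: 11.9
ee_pos: [0.5348, -0.0681, 0.1615]
orientation: [2.791, -0.002, 1.339]
contact_force: [-8.3, 0.6, 2.0]
gripper_width: 0.0404
finger_force: 29.8
```

```bash
python3 - <<'E'
from h import *
p=np.load("p.npy"); s=observe(); print(s["contact_force"],s["torque"],s["gripper_width"],s["finger_force"])
S,o=frame(p); R=Ro.from_euler("xyz",s["orientation"]).as_matrix()
print("force tool",R.T@s["contact_force"],"axis in tool cm",R.T@(o-s["ee_pos"])*100, "tilt", np.arctan2((S.T@R[:,2])[0],-(S.T@R[:,2])[2]))
E
```

```text
[-8.29709071  0.59938984  1.96185471] [0.34314662 1.68977405 0.09580852] 0.04040210593238343 29.83165293931961
force tool [-1.31922075 -7.03855117 -4.66565219] axis in tool cm [ 3.17368586 -0.2570309   6.14172242] tilt 0.35054514304721257
```

Emit:
carry_out(
  steps=[
    [[0, 0.21, 0, 2, 0, 0, 3], [0, 0.21, 0, 2, 0, 0, 3], [0, 0.21, 0, 2, 0, 0, 3], [0, 0.21, 0, 2, 0, 0, 3], [0, 0.21, 0, 2, 0, 0, 3], [0, 0, 0, 0, 0, 0, 3]],
  ],
)

```text
clock: 12.5
ee_pos: [0.5445, -0.0703, 0.1637]
orientation: [2.966, -0.003, 1.339]
contact_force: [-5.8, 1.7, -3.7]
gripper_width: 0.0406
finger_force: 29.8
```

```bash
python3 - <<'E'
from h import *
p=np.load("p.npy"); s=observe(); print(s["contact_force"],s["torque"],s["gripper_width"],s["finger_force"])
S,o=frame(p); R=Ro.from_euler("xyz",s["orientation"]).as_matrix()
print("force tool",R.T@s["contact_force"],"axis in tool cm",R.T@(o-s["ee_pos"])*100, "tilt", np.arctan2((S.T@R[:,2])[0],-(S.T@R[:,2])[2]))
read_camera("side");read_camera("top")
for q in("bail_top","rotor_front","housing"): tri(q)
E
```

```text
[-5.81663969  1.73405911 -3.72759542] [ 0.37754359  1.53027812 -0.06592211] 0.04063609188908209 29.82565462589264
force tool [ 0.3400712  -6.61641207  2.61584954] axis in tool cm [ 3.16416051 -0.19345529  6.13327105] tilt 0.17511152422711537
bail_top [0.5729 0.0303 0.1207] res mm [-4.8 -0.9  0.9  4.8] {'side': (array([270., 222.]), 0.45), 'top': (array([268., 228.]), 0.66)}
rotor_front [0.5824 0.0398 0.1704] res mm [-1.8 -0.4  0.3  1.8] {'side': (array([267., 214.]), 0.63), 'top': (array([264., 220.]), 0.67)}
housing top none
housing {'side': (array([302., 251.]), 0.66)}
```

Emit:
carry_out(
  steps=[
    [[0, 0.21, 0, 2, 0, 0, 3], [0, 0.21, 0, 2, 0, 0, 3], [0, 0.21, 0, 2, 0, 0, 3], [0, 0.21, 0, 2, 0, 0, 3], [0, 0.21, 0, 2, 0, 0, 3], [0, 0, 0, 0, 0, 0, 3], [0, 0, 0, 0, 0, 0, 3], [0, 0, 0, 0, 0, 0, 3], [0, 0, 0, 0, 0, 0, 3]],
  ],
)

```text
clock: 13.8
ee_pos: [0.5543, -0.0726, 0.1643]
orientation: [3.139, -0.003, 1.338]
contact_force: [-5.5, 1.8, -8.7]
gripper_width: 0.0403
finger_force: 29.8
```

```bash
python3 - <<'E'
from h import *
p=np.load("p.npy"); s=observe(); print(s["contact_force"],s["torque"],s["gripper_width"],s["finger_force"])
S,o=frame(p); R=Ro.from_euler("xyz",s["orientation"]).as_matrix()
print("force tool",R.T@s["contact_force"],"axis in tool cm",R.T@(o-s["ee_pos"])*100, "tilt", np.arctan2((S.T@R[:,2])[0],-(S.T@R[:,2])[2]))
a=read_camera("side");b=read_camera("top")
for q in("bail_top","rotor_front"): tri(q)
print("expected front",reel(p,(0,.083,.075),0))
out=[]
for c,im,r0,c0 in(("side",a,170,240),("top",b,190,235)):
    k=5; m=cv2.resize(im[r0:r0+70,c0:c0+80,::-1],None,fx=k,fy=k,interpolation=cv2.INTER_CUBIC)
    q=proj(reel(p,(0,.083,.075),0),c); cv2.circle(m,(int((q[0]-c0+.5)*k),int((q[1]-r0+.5)*k)),3,(0,0,255),-1); out.append(m)
cv2.imwrite("pics/o6.png",np.hstack(out))
E
```

```text
[-5.4646268   1.78218998 -8.71781151] [ 0.39934919  1.29328489 -0.07520468] 0.040251336754517426 29.81620341539383
force tool [ 0.45406748 -5.74767398  8.70612723] axis in tool cm [ 3.16416739 -0.14735513  6.14085246] tilt 0.0022553532078883037
bail_top [0.5719 0.0329 0.1613] res mm [-0.9 -0.2  0.2  0.9] {'side': (array([271., 215.]), 0.44), 'top': (array([267., 224.]), 0.49)}
rotor_front [0.593  0.0339 0.1735] res mm [-6.8 -1.3  1.3  6.8] {'side': (array([263., 211.]), 0.8), 'top': (array([267., 218.]), 0.94)}
expected front [0.57901215 0.03950531 0.178     ]
```

View pics/o6.png

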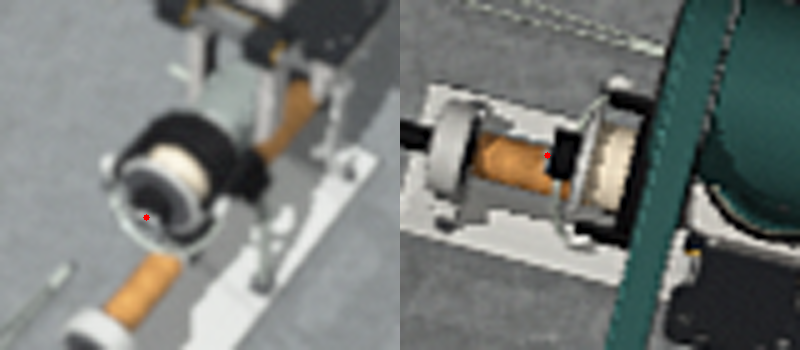

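```bash
python3 -c "
from station import *
print(job_done())"
```

```text
the job is handed in; nothing more can be done
None
```

I flipped the bail open while the reel lay tipped on its fork, then swung the reel upright and handed in at about 14 s, still holding it by the gear housing at about 30 N; the judge's result was not shown.

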